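# Take the flat battery out of the fence energiser and put it on charge

### The job

The fence energiser's battery is flat. Swing up the hinged hold-down bar until it leans back open and stays there, ease the battery's nose over the lip of the bay, slide the battery out from under the energiser without forcing it, and set it down gently, the right way up, in the charger's cradle: tail against the cradle's stop, terminal end towards the cradle's open end. Leave the bar open and the other things on the bench where they are.

Things in the scene. Friction and masses are not known exactly. Their poses are not given: they have to be found in the camera images.
- energiser: Fixed fence energiser: grey case 136 x 152 mm, top 153 mm above the bench, over a steel battery bay (floor 4 mm, ceiling 85 mm above the bench). Origin: on the bench below the middle of the case's front face, at the bay's mouth. x points into the bay (battery comes out along -x), y left seen from the front, z up. To reach a charger on its far side, carry the battery over or round it.
- bay_lip (a point): Middle of the top edge of the bay's front lip: 10 mm above the bench, 6 mm above the bay floor, 3 mm thick, 60 mm wide, at x = -59 mm of the energiser, 2 mm before the battery. Raise the battery's front end 8 to 12 mm to pass it (20 mm of air above the battery under the case), then draw about 135 mm to -x to bring its tail clear of the case. Beyond the lip is the bare bench.
- holddown (a joint): Angle of the hold-down bar: 0 = shut, level across the battery, its pad 1 mm above it; grows as the free end swings up and over towards the energiser's +y; stop at 1.95 rad. Plain hinge, little friction: released below 1.6 rad it falls shut, beyond that it leans on its stop and stays. Bar 0.22 kg.
- bar_grip (a point): Middle of the black grip sleeve on the bar's free end: a round rod, 14 mm thick, 52 mm long, along the energiser's x axis, standing out in front of the flat bar (20 x 5 mm). When shut it is 72 mm above the bench at x = -68, y = -88 mm of the energiser, free all round. It may turn between gripper pads as the bar swings. Axes: the bar's (the energiser's when shut).
- bar_hinge (a point): Point on the bar's hinge axis (level, along the energiser's x), 165 mm to +y of bar_grip when shut; the grip circles it at 165 mm. Hinge bracket: energiser x = -46 to -10, y = 70 to 84 mm, 80 mm high. Saddle under the bar's free end: x = -40 to -16, y = -81 to -69 mm, 70 mm high. Fully open, the grip stands 225 mm above the bench at y = 138 mm of the energiser.
- battery_center (a point): Centre of the battery: upright black block 178 mm long (x), 35 mm wide (y), 61 mm high (z), 0.4 to 0.65 kg, flat sides; it takes 3 to 9 N to slide. x points from terminal end to tail. At the start it lies along the energiser's x, centre 34 mm inside the bay's mouth, between low guides (42 mm apart, tops 14 mm above the bench). The squarer grey battery on the bench is not meant.
- battery_front (a point): Middle of the battery's terminal-end face, 89 mm from its centre; at the start 55 mm of this end stand out of the bay, close before the case: a gripper from straight above meets the case, one leaning back from it by 25 to 40 degrees does not. Two small metal tabs in a recess on top. Drawn out, it rests with this end on the bench and its belly on the lip, leaning a few degrees.
- charger: Fixed charger with cradle, left or right of the energiser. Origin: on the bench below the middle of the grey box's stop face (box 116 mm wide, 74 mm high, at x > 0). Cradle: from there 180 mm along -x, open at that end; floor 12 mm above the bench; rails 45 mm apart inside, 55 outside, tops 24 mm up, x = -132 to -2 mm. Battery home: centre x = -89, y = 0, z = 42.5 mm.
There are look-alikes about, which are no part of the job. What is shaped like the part that bears battery_center but green or pink is not meant.

How it is judged:
On the way, in this order (a step that is already met when the one before it is completed fails the run):
1. the hold-down bar has been swung up past upright, with the battery still in the bay (value of joint holddown above 1.65 rad and x of battery_center in the frame of energiser above 0.015 m), for 0.2 s.
2. the battery has been drawn out over the lip, its tail clear of the case, still upright (x of battery_center in the frame of energiser below -0.09 m and angle between battery_center's own z axis and vertical below 0.3 rad and value of joint holddown above 1.6 rad), for 0.1 s.
At the end, for the whole second after the job is handed in: Battery upright and at rest in the charger's cradle, between the rails (10 mm, 0.08 rad, tilt under 0.06 rad), tail within 7 mm of the stop, terminal end to the open end; released; hold-down bar still leaning open (over 1.65 rad) (x of battery_center in the frame of charger above -0.096 m and y of battery_center in the frame of charger between -0.01 and 0.01 m and z of battery_center in the frame of charger between 0.038 and 0.047 m and x of battery_front in the frame of charger below -0.15 m and angle between the x axis of battery_center and the x axis of charger, either way round below 0.08 rad and angle between battery_center's own z axis and vertical below 0.06 rad and linear speed of battery below 0.02 m/s and value of joint holddown above 1.65 rad); the robot touches nothing.
It fails at once if the battery is tipped over (angle between battery_center's own z axis and vertical above 0.7 rad).
It fails at once if the battery is forced hard against the energiser or its bar (contact force between battery and energiser above 100 N).
It fails at once if the battery is rammed into the charger (contact force between battery and charger above 100 N).
It fails at once if the battery is dropped: it falls or slides fast while no finger holds it (contact force between the fingers and battery below 0.2 N and linear speed of battery above 0.5 m/s).
It fails at once if another thing on the bench is shifted by more than 30 mm (distance of any of wrench, screwdriver, hammer, spray_can, jar, lantern_battery, tape_roll from where it was at the start of the episode above 0.03 m).
It also fails if it takes over 72 s, if anything falls off the work surface, if the arm or the gripper's body presses on something with over 40 N, if the wrist force passes 120 N, or if a joint passes its speed limit or range.

### The arm

A 6-joint arm with a two-finger parallel gripper is mounted at the origin on the work surface. World frame = base frame: x ahead of the robot, y to its left, z up, the work surface at z = 0. Lengths are in m, angles in rad, forces in N, time in s.
With the tool pointing down it reaches from about 0.375 to 0.75 m from the base axis. Payload 9 kg.
Tool frame: the origin (TCP) lies midway between the tips of the shut fingers; the grasp point (between the pads) lies 19 mm behind it (env.pinch_z is the distance from the TCP to the grasp point, in m); x points along the fingers, y is the direction in which the jaws open and shut, and the axes are right-handed (so a half turn about x gives the same grasp; the last joint's range is limited). The gripper opens to 85 mm and grips with 20 to 120 N. Pads are 22 mm wide; open, the fingers measure 114 mm over their backs; the gripper's body (76 mm by 85 mm) begins 54 mm behind the grasp point. The pads swing forward as they close: fully open they stand 13 mm farther back than shut.
Start: joints at [-0.218, 0.104, 0.097, 1.564, 0, 1.353], TCP at [0.6, 0, 0.231] pointing down, gripper open.
Joint ranges: [-2.99, 2.99], [-0.84, 1.86], [-1.1, 1.16], [-1.84, 2.11], [-1.51, 1.56], [-3.14, 3.14]. Speed limits (rad/s): [2.22, 2.22, 2.57, 3.14, 3.14, 3.14].

### API

Orientations are given as a rotation vector (axis times angle).
In Python, from bench import env, viewer gives the robot as it stands.
- The arm moves only by the tool drive_tool, never from a script. Its arguments are lists of equal length, an entry for each row: "claw": the closure, from -1 (fully open) to 1 (shut); "offset": the shift along the tool's x, y, z in m, a list of three; "turn": the turn about the tool's x in degrees. In form: {"claw": [claw, ...], "offset": [[x, y, z], ...], "turn": [turn, ...]}. A call has exactly 5 rows; each row is the pose to reach, as a shift and turn from the pose measured when the call began, along the tool's axes at that moment; what a row does not reach only later rows make up. A row lasts 1/12 s, in which the tool goes at most 41.7 mm and 7.16 degrees, less where a joint would pass 70% of its speed; a pose out of reach is approached as far as the arm can. A call with a gripper value outside its range is refused whole. The fingers move at their own pace and stop on an object; the grip force is fixed at half the most. Time passes only in rows, so rows that repeat a pose let the fingers close, or fill a call up. It gives the time, the measured TCP pose, the force and the opening at its end, in the units of the state.
- env.state(): the state, without advancing time (a new reading comes with each control period).
- viewer.grab_frame(name): name is "scene" or "side" or "wrist"; returns a dict with "pixels" (480x640x3 uint8, red, green, blue), "K" (3x3 intrinsics, pixels), "R" (3x3) and "t" (3): a world point X has camera coordinates R X + t. Camera axes: x right, y down, z forward; pixel columns grow to the right and rows downward; lengths in m; the calibration is good to about 2 mm. A picture is of the moment at which its call begins. There is no depth.
- env.hand_in(): hands the job in, once; it reports no verdict.
The state is a dict: "clock": time; "qpos": joint angles; "joint_velocities": joint speeds; "joint_torque": joint torques, N m; "ee_pos": TCP position; "ee_rot": TCP orientation; "wrist_force": force on the tool from outside, world axes, zero at the start; "ft_torque": the same for the moment, N m; "width": opening from 0.0 (shut) to 1.0 (fully open).
Only numpy, scipy, OpenCV 4.12 (cv2) and the standard library are available. Lean on these libraries where they do the work, as an engineer would, in place of code of your own. Each camera call takes 0.05 s, during which the arm holds its last target. There are 200 camera calls.

## Working session

There is one attempt and no reset: what is moved stays moved. The work goes in short steps, Python scripts to look and compute and a tool call to move; the robot and the scene stay as the last step left them, time stands still between calls to the robot, and variables do not carry over. Pictures are saved under pics/ and viewed, about 8 in all and at most 12, crops included, and the job is handed in when it is done.

Besides the shell and the picture viewer there is one more tool, called after "Emit:" as name(argument=value, ...) on one line, values as JSON. drive_tool: Moves the arm, as the interface text tells. Its arguments: {"type":"object","properties":{"claw":{"type":"array"},"offset":{"type":"array"},"turn":{"type":"array"}},"required":["claw","offset","turn"]}

```bash
ls; mkdir -p pics; python3 - <<'E'
from bench import env, viewer
import cv2,numpy as np
for n in ("scene","side"):
    f=viewer.grab_frame(n); cv2.imwrite(f"pics/{n}0.png",f["pixels"][...,::-1]); np.savez(f"pics/{n}0.npz",**f)
    print(n,f["K"].round(1).tolist(),(-f["R"].T@f["t"]).round(3), f["R"].round(3).tolist())
print(env.state(),env.pinch_z)
E
```

```text
pics
scene [[568.6, 0.0, 320.2], [0.0, 568.6, 240.1], [0.0, 0.0, 1.0]] [1.126 0.823 0.805] [[-0.801, 0.598, 0.018], [0.329, 0.466, -0.821], [-0.5, -0.652, -0.57]]
side [[436.9, 0.0, 325.5], [0.0, 436.9, 237.0], [0.0, 0.0, 1.0]] [-0.02  -0.753  0.857] [[0.831, -0.557, 0.004], [-0.356, -0.537, -0.765], [0.428, 0.634, -0.644]]
{'clock': 0.1, 'qpos': array([-2.17689843e-01,  1.04632896e-01,  9.65398769e-02,  1.56390726e+00,
        5.17941434e-06,  1.35308448e+00]), 'joint_velocities': array([ 4.29945998e-05, -2.37654765e-03,  1.12515350e-03,  1.16497857e-03,
        1.59918187e-03,  1.23323337e-03]), 'joint_torque': array([ 5.58294560e-03, -5.58208680e+01,  5.04719281e+01,  1.31238697e-02,
       -3.14059680e-04, -9.08449465e-05]), 'ee_pos': array([5.99696457e-01, 8.43798393e-05, 2.30600065e-01]), 'ee_rot': array([ 1.2088231 ,  1.21027003, -1.20992283]), 'wrist_force': array([ 0.48402803,  0.23429227, -0.49822034]), 'ft_torque': array([ 0.02118472, -0.02010054, -0.00903   ]), 'width': 1.002634754093094} 0.0187
```

View pics/scene0.png

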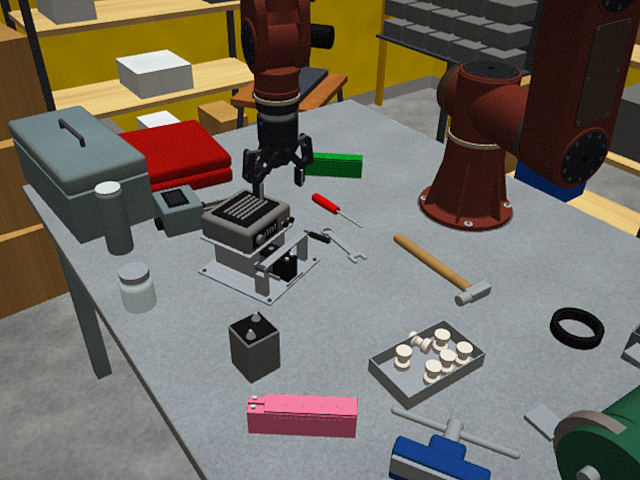

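View pics/side0.png

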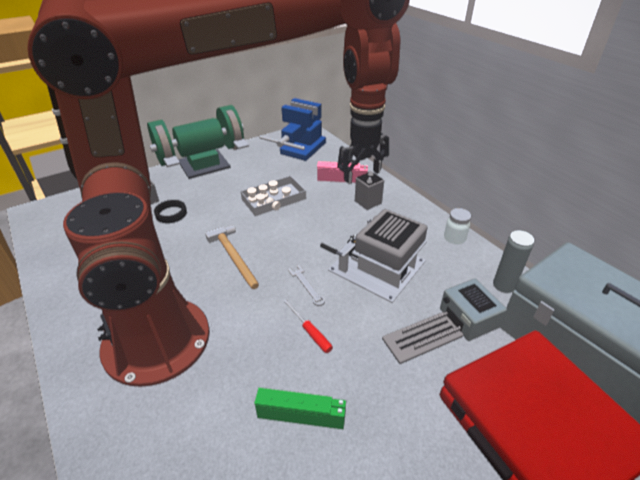

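```bash
python3 - <<'E'
import cv2,numpy as np
a=cv2.imread("pics/scene0.png")[175:310,150:350]; b=cv2.imread("pics/side0.png")[190:370,310:530]
cv2.imwrite("pics/crop_a.png",cv2.resize(a,None,fx=4,fy=4,interpolation=cv2.INTER_CUBIC)); cv2.imwrite("pics/crop_b.png",cv2.resize(b,None,fx=3.3,fy=3.3,interpolation=cv2.INTER_CUBIC))
E
```

```text
(no output)
```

View pics/crop_a.png

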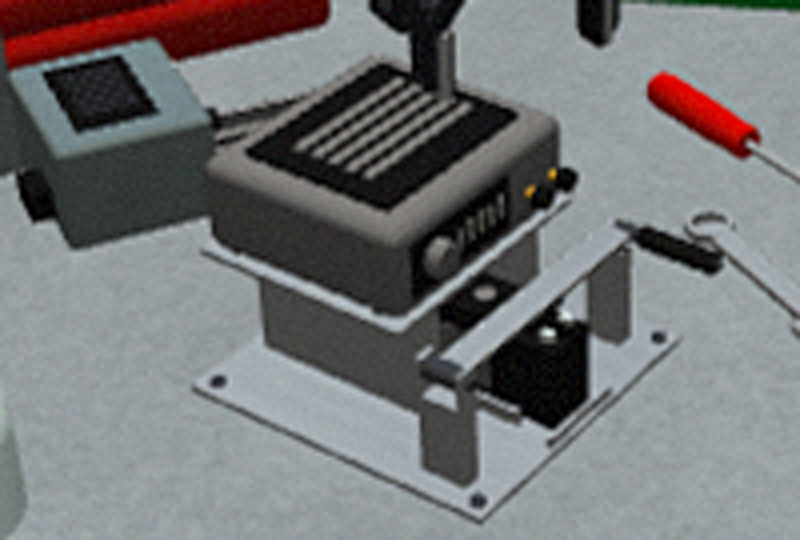

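View pics/crop_b.png

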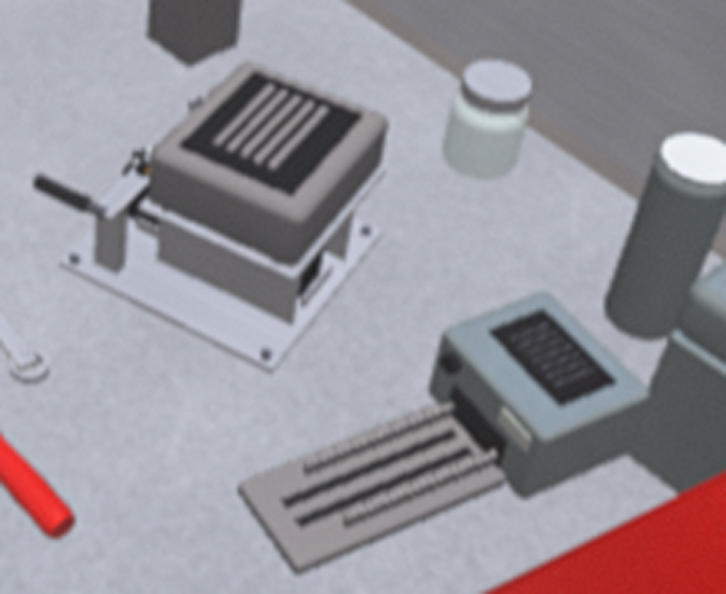

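```bash
cat > h.py <<'E'
import numpy as np,cv2
S=np.load("pics/scene0.npz");D=np.load("pics/side0.npz")
def ray(f,p):
    d=f["R"].T@np.linalg.solve(f["K"],[*p,1.]); return -f["R"].T@f["t"],d
def onz(f,p,z):
    c,d=ray(f,p); return c+d*(z-c[2])/d[2]
def tri(f,p,g,q):
    c,d=ray(f,p);e,k=ray(g,q); d/=np.linalg.norm(d);k/=np.linalg.norm(k)
    s=np.linalg.lstsq(np.c_[d,-k],e-c,rcond=None)[0]; A=c+d*s[0];B=e+k*s[1]; return (A+B)/2,np.linalg.norm(A-B)
A=lambda x,y:(150+x/4-.4,175+y/4-.4)
B=lambda x,y:(310+x/3.3-.35,190+y/3.3-.35)
E
python3 - <<'E'
from h import *
np.set_printoptions(precision=4,suppress=True)
print("grip",tri(S,A(678,248),D,B(66,196)))
print("gripends S",[onz(S,A(*p),.072) for p in((635,234),(720,264))],"D",[onz(D,B(*p),.072) for p in((37,183),(95,210))])
print("bolts S",[onz(S,A(*p),.005) for p in((218,382),(478,500),(658,337))])
print("bolts D",[onz(D,B(*p),.005) for p in((74,259),(265,355),(368,231))])
print("cradle end",[onz(D,B(*p),.012) for p in((240,488),(298,572))])
print("rails near open/stop",[onz(D,B(*p),.024) for p in((345,518),(498,453))])
print("rails far",[onz(D,B(*p),.024) for p in((303,465),(455,403))])
print("box top D",[onz(D,B(*p),.074) for p in((443,335),(540,440),(650,395),(545,292))])
print("box top S",[onz(S,A(*p),.074) for p in((60,158),(212,108),(150,40),(8,68))])
E
```

```text
grip (array([ 0.4801, -0.0279,  0.0731]), np.float64(0.0041396023637923374))
gripends S [array([ 0.4891, -0.0537,  0.072 ]), array([ 0.4676, -0.0015,  0.072 ])] D [array([ 0.4715, -0.0016,  0.072 ]), array([ 0.4924, -0.0553,  0.072 ])]
bolts S [array([ 0.7131, -0.1487,  0.005 ]), array([0.6479, 0.0237, 0.005 ]), array([ 0.4831, -0.0382,  0.005 ])]
bolts D [array([ 0.4858, -0.0364,  0.005 ]), array([ 0.55  , -0.2092,  0.005 ]), array([ 0.7174, -0.1487,  0.005 ])]
cradle end [array([ 0.4478, -0.3012,  0.012 ]), array([ 0.4361, -0.377 ,  0.012 ])]
rails near open/stop [array([ 0.4854, -0.3676,  0.024 ]), array([ 0.616 , -0.3872,  0.024 ])]
rails far [array([ 0.4915, -0.3171,  0.024 ]), array([ 0.6243, -0.3367,  0.024 ])]
box top D [array([ 0.6257, -0.3108,  0.074 ]), array([ 0.6101, -0.4173,  0.074 ]), array([ 0.7058, -0.433 ,  0.074 ]), array([ 0.7226, -0.3222,  0.074 ])]
box top S [array([ 0.7243, -0.3154,  0.074 ]), array([ 0.6237, -0.3157,  0.074 ]), array([ 0.6169, -0.4158,  0.074 ]), array([ 0.7065, -0.434 ,  0.074 ])]
```

Emit:
drive_tool(claw=[-1,-1,-1,-1,-1], offset=[[0.02,-0.03,0.006],[0.04,-0.06,0.012],[0.06,-0.09,0.02],[0.08,-0.12,0.026],[0.08,-0.12,0.026]], turn=[-5,-10,-15,-20.7,-20.7])

```text
clock: 0.52
ee_pos: [0.4706, -0.0242, 0.1425]
ee_rot: [0.932, 1.376, -0.941]
wrist_force: [-0.5, 0.8, -1.1]
width: 0.996
```

```bash
python3 - <<'E'
from bench import env, viewer
from h import *
from scipy.spatial.transform import Rotation as Ro
f=viewer.grab_frame("wrist"); cv2.imwrite("pics/wrist1.png",f["pixels"][...,::-1]); np.savez("pics/w1.npz",**f)
s=env.state(); print(s["ee_pos"].round(4),Ro.from_rotvec(s["ee_rot"]).as_matrix().round(4).tolist())
def px(X):
    c=f["K"]@(f["R"]@np.array(X)+f["t"]); return (c[:2]/c[2]).round(0)
O=np.array([.5865,-.0605,0]);ex=np.array([.3535,-.9354,0]);ey=np.array([.9354,.3535,0]);z=np.array([0,0,1])
P=lambda a,b,c:px(O+a*ex+b*ey+c*z)
print("pred grip ends",P(-.094,-.088,.072),P(-.042,-.088,.072),"batt front top corners",P(-.055,.0175,.065),P(-.055,-.0175,.065),"lip",P(-.059,-.03,.01),P(-.059,.03,.01))
print((-f["R"].T@f["t"]).round(3))
E
```

```text
[ 0.4747 -0.025   0.1462] [[-0.0089, 0.9353, 0.3538], [0.0028, 0.3538, -0.9353], [-1.0, -0.0073, -0.0057]]
pred grip ends [337. 229.] [336. 315.] batt front top corners [516. 292.] [456. 291.] lip [415. 255.] [499. 256.]
[0.445 0.046 0.285]
```

View pics/wrist1.png

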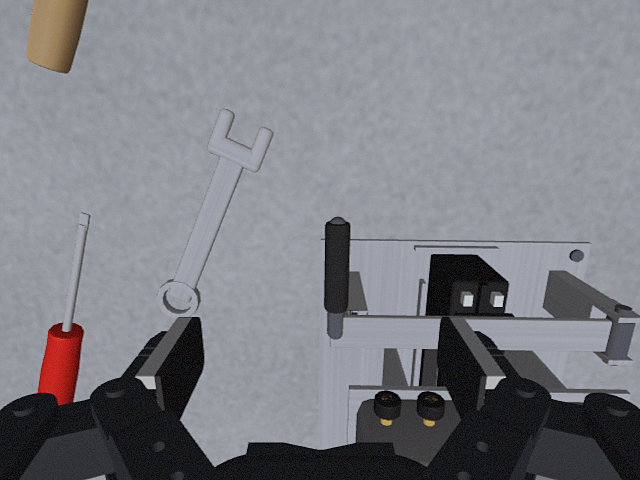

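Emit:
drive_tool(claw=[-1,-1,-1,-1,-1], offset=[[0.03,0.004,-0.003],[0.06,0.004,-0.003],[0.085,0.004,-0.003],[0.093,0.004,-0.003],[0.093,0.004,-0.003]], turn=[0,0,0,0,0])

```text
clock: 0.98
ee_pos: [0.4759, -0.0201, 0.0519]
ee_rot: [0.938, 1.37, -0.944]
wrist_force: [-0.1, 0.3, 0.5]
width: 0.998
```

Emit:
drive_tool(claw=[-0.3,0.3,1,1,1], offset=[[0,0,0],[0,0,0],[0,0,0],[0,0,0],[0,0,0]], turn=[0,0,0,0,0])

```text
clock: 1.4
ee_pos: [0.4765, -0.0203, 0.0528]
ee_rot: [0.938, 1.369, -0.943]
wrist_force: [-0.4, -0.4, -0.3]
width: 0.301
```

Emit:
drive_tool(claw=[1,1,1,1,1], offset=[[0,0,0],[0,0,0],[0,0,0],[0,0,0],[0,0,0]], turn=[0,0,0,0,0])

```text
clock: 1.82
ee_pos: [0.4777, -0.02, 0.0534]
ee_rot: [0.939, 1.367, -0.941]
wrist_force: [5.4, 4.1, -2.2]
width: 0.137
```

Emit:
drive_tool(claw=[1,1,1,1,1], offset=[[-0.0165,0.001,0],[-0.033,0.0033,0],[-0.0488,0.0074,0],[-0.0643,0.013,0],[-0.0791,0.0202,0]], turn=[0,0,0,0,0])

```text
clock: 2.23
ee_pos: [0.4952, -0.0134, 0.1325]
ee_rot: [0.937, 1.37, -0.944]
wrist_force: [-8.6, -2.6, 2.2]
width: 0.14
```

Emit:
drive_tool(claw=[1,1,1,1,1], offset=[[-0.0208,0.015,0],[-0.0393,0.0313,0],[-0.0551,0.0503,0],[-0.0679,0.0715,0],[-0.0775,0.0943,0]], turn=[0,0,0,0,0])

```text
clock: 2.65
ee_pos: [0.5843, 0.0196, 0.2137]
ee_rot: [0.937, 1.368, -0.945]
wrist_force: [-8.1, -0.8, 17.5]
width: 0.137
```

Emit:
drive_tool(claw=[1,1,1,1,1], offset=[[-0.0025,0.0152,0],[-0.0055,0.0347,0],[-0.0065,0.0561,0],[-0.0045,0.0758,0],[-0.0015,0.092,0]], turn=[0,0,0,0,0])

```text
clock: 3.07
ee_pos: [0.6719, 0.0517, 0.2159]
ee_rot: [0.937, 1.365, -0.945]
wrist_force: [-2.2, -4.3, -7.1]
width: 0.14
```

```bash
python3 - <<'E'
from bench import env
s=env.state(); print(s["clock"],s["ee_pos"].round(4),s["wrist_force"].round(1),s["qpos"].round(2))
E
```

```text
3.0667 [0.6719 0.0517 0.2159] [-2.2 -4.3 -7.1] [-0.12  0.35  0.35  1.58 -0.    1.09]
```

Emit:
drive_tool(claw=[1,1,1,0,-1], offset=[[0.002,0.004,0],[0.003,0.008,0],[0.003,0.009,0],[0.003,0.009,0],[0.003,0.009,0]], turn=[0,0,0,0,0])

```text
clock: 3.48
ee_pos: [0.6801, 0.0549, 0.2126]
ee_rot: [0.937, 1.366, -0.945]
wrist_force: [-0.4, 0.3, 0.6]
width: 0.41
```

Emit:
drive_tool(claw=[-1,-1,-1,-1,-1], offset=[[0,0,0],[0,0,0],[0,0,0],[-0.03,0,0],[-0.06,0,0]], turn=[0,0,0,0,0])

```text
clock: 3.9
ee_pos: [0.6791, 0.0549, 0.271]
ee_rot: [0.936, 1.37, -0.948]
wrist_force: [1.6, 0.2, -0.7]
width: 0.999
```

Emit:
drive_tool(claw=[-1,-1,-1,-1,-1], offset=[[-0.02,0,0],[-0.03,-0.02,-0.01],[-0.03,-0.06,-0.02],[-0.03,-0.1,-0.02],[-0.03,-0.14,-0.02]], turn=[0,0,0,0,0])

```text
clock: 4.32
ee_pos: [0.5399, 0.0246, 0.3024]
ee_rot: [0.935, 1.37, -0.947]
wrist_force: [-0.3, -0.5, 0.8]
width: 0.995
```

```bash
cat >> h.py <<'E'
O=np.array([.585,-.0568,0]);ex=np.array([.3535,-.9354,0]);ey=np.array([.9354,.3535,0]);ez=np.array([0,0,1.])
def inE(p): d=np.asarray(p)-O; return np.round([d@ex,d@ey,d[2]],4)
def pxE(f,a,b,c):
    q=f["K"]@(f["R"]@(O+a*ex+b*ey+c*ez)+f["t"]); return (q[:2]/q[2]).round(0)
E
python3 - <<'E'
from bench import env, viewer
from h import *
f=viewer.grab_frame("wrist"); g=viewer.grab_frame("scene")
np.savez("pics/w2.npz",**f)
s=env.state(); print(s["ee_pos"].round(4),inE(s["ee_pos"]),s["ee_rot"].round(3),s["width"])
a=f["pixels"][::,:,::-1]; b=cv2.resize(g["pixels"][150:310,180:360,::-1],None,fx=2,fy=2)
im=np.zeros((480,640,3),np.uint8); im[:]=a; im[:320//1, :0]=0
out=np.zeros((480,800,3),np.uint8); out[:,:440]=a[:,200:640]; out[:320,440:]=b
cv2.imwrite("pics/c2.png",out)
for z in ((-.055,.0175,.065),(-.055,-.0175,.065),(-.059,-.03,.01),(-.059,.03,.01)): print(pxE(f,*z)-[200,0])
E
```

```text
[0.536  0.024  0.3027] [-0.0929 -0.0173  0.3027] [ 0.935  1.372 -0.95 ] 0.9985157221330393
[155. 240.]
[120. 240.]
[109. 222.]
[163. 222.]
```

View pics/c2.png

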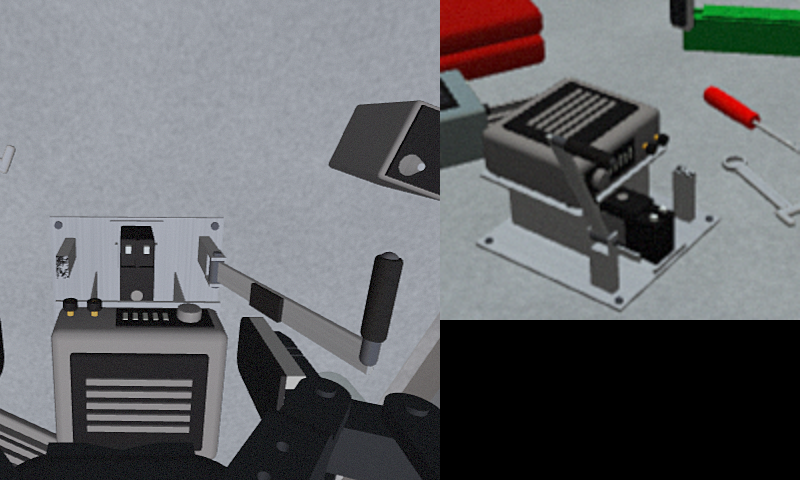

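```bash
python3 - <<'E'
from h import *
f=np.load("pics/w2.npz")
for n,p in (("blackL",(270,298)),("blackR",(295,298)),("silver",(388,304)),("caseTopFrontEdge",(340,309))):
    print(n,[inE(onz(f,p,z)) for z in (.11,.125,.153)])
w=np.load("pics/w1.npz")
for n,p in (("blackL",(387,391)),("blackR",(431,391))): print(n,[inE(onz(w,p,z)) for z in (.11,.125,.14)])
for n,p in (("L",(270,298)),("R",(295,298))):
    q=(387,391) if n=="L" else (431,391)
    P,e=tri(f,p,w,q); print(n,inE(P),e)
E
```

```text
blackL [array([-0.0134, -0.062 ,  0.11  ]), array([-0.0203, -0.0598,  0.125 ]), array([-0.0332, -0.0557,  0.153 ])]
blackR [array([-0.0135, -0.0394,  0.11  ]), array([-0.0204, -0.0381,  0.125 ]), array([-0.0333, -0.0359,  0.153 ])]
silver [array([-0.0079,  0.045 ,  0.11  ]), array([-0.0151,  0.0424,  0.125 ]), array([-0.0284,  0.0376,  0.153 ])]
caseTopFrontEdge [array([-0.0027,  0.0015,  0.11  ]), array([-0.0101,  0.0009,  0.125 ]), array([-0.0239, -0.0003,  0.153 ])]
blackL [array([-0.0151, -0.0625,  0.11  ]), array([-0.0263, -0.0653,  0.125 ]), array([-0.0375, -0.0681,  0.14  ])]
blackR [array([-0.0154, -0.0402,  0.11  ]), array([-0.0266, -0.0449,  0.125 ]), array([-0.0377, -0.0496,  0.14  ])]
L [-0.0124 -0.0622  0.107 ] 0.000919711114336756
R [-0.0123 -0.0393  0.1066] 0.000978149477749072
```

Emit:
drive_tool(claw=[-0.4,-0.4,-0.4,-0.4,-0.4], offset=[[0.03,0.01,0.01],[0.06,0.017,0.02],[0.09,0.017,0.03],[0.12,0.017,0.037],[0.13,0.017,0.037]], turn=[0,0,0,0,0])

```text
clock: 4.83
ee_pos: [0.5614, -0.0051, 0.1675]
ee_rot: [0.935, 1.376, -0.953]
wrist_force: [-1.2, -1.0, -1.2]
width: 0.703
```

Emit:
drive_tool(claw=[-0.4,-0.4,-0.4,-0.4,-0.4], offset=[[0,0,0],[0,0,0],[0,0,0],[0,0,0],[0,0,0]], turn=[0,0,0,0,0])

```text
clock: 5.25
ee_pos: [0.5623, -0.0051, 0.1694]
ee_rot: [0.935, 1.374, -0.952]
wrist_force: [-0.0, -0.6, 0.5]
width: 0.702
```

```bash
python3 - <<'E'
from bench import env, viewer
from h import *
from scipy.spatial.transform import Rotation as Ro
f=viewer.grab_frame("wrist"); np.savez("pics/w3.npz",**f); cv2.imwrite("pics/w3.png",f["pixels"][...,::-1])
s=env.state(); print(s["ee_pos"].round(4),inE(s["ee_pos"]),s["width"],s["wrist_force"].round(1))
M=Ro.from_rotvec(s["ee_rot"]).as_matrix(); print(np.degrees(np.arctan2(M[1,1],M[0,1])),(M@[1,0,0]).round(4))
for z in ((-.055,.0175,.065),(-.055,-.0175,.065),(-.055,.0175,.004),(-.055,-.0175,.004),(-.059,-.03,.01),(-.059,.03,.01)): print(pxE(f,*z))
E
```

```text
[ 0.5622 -0.0051  0.1691] [-0.0564 -0.0031  0.1691] 0.7008765104215748 [-0.2  0.   0.1]
20.53196718643442 [-1.890e-02  9.000e-04 -9.998e-01]
[356. 246.]
[301. 246.]
[351. 223.]
[306. 223.]
[289. 220.]
[368. 220.]
```

View pics/w3.png

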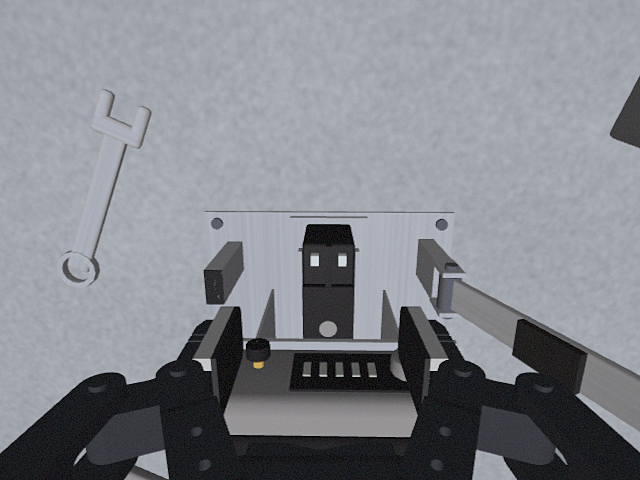

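Emit:
drive_tool(claw=[-0.4,-0.4,-0.4,-0.4,-0.4], offset=[[0.025,0.0055,0.003],[0.05,0.0055,0.003],[0.075,0.0055,0.003],[0.095,0.0055,0.003],[0.1,0.0055,0.003]], turn=[0,0,0,0,0])

```text
clock: 5.72
ee_pos: [0.5647, -0.0053, 0.066]
ee_rot: [0.934, 1.378, -0.953]
wrist_force: [-1.1, 0.2, -1.2]
width: 0.699
```

Emit:
drive_tool(claw=[-0.4,-0.4,-0.4,-0.4,-0.4], offset=[[0.007,0,0],[0.014,0,0],[0.021,0,0],[0.028,0,0],[0.028,0,0]], turn=[0,0,0,0,0])

```text
clock: 6.13
ee_pos: [0.5636, -0.0052, 0.037]
ee_rot: [0.934, 1.379, -0.954]
wrist_force: [-0.4, 0.2, -0.4]
width: 0.703
```

```bash
cat > st.py <<'E'
from bench import env
from h import *
from scipy.spatial.transform import Rotation as Ro
s=env.state(); M=Ro.from_rotvec(s["ee_rot"]).as_matrix()
print(s["clock"],s["ee_pos"].round(4),"E",inE(s["ee_pos"]),"w",round(s["width"],3),"F",s["wrist_force"].round(1),"yaw",np.degrees(np.arctan2(M[1,1],M[0,1])).round(2),"down",M[:,0].round(4))
E
python3 st.py
```

```text
6.1333 [ 0.5636 -0.0052  0.037 ] E [-0.0558 -0.0018  0.037 ] w 0.703 F [-0.4  0.2 -0.4] yaw 20.54 down [-0.0238  0.0021 -0.9997]
```

Emit:
drive_tool(claw=[-0.4,-0.4,-0.2,0,0.2], offset=[[0,0.002,0.002],[0,0.002,0.005],[0,0.002,0.005],[0,0.002,0.005],[0,0.002,0.005]], turn=[0,0,0,0,0])

```text
clock: 6.55
ee_pos: [0.5675, -0.0094, 0.0374]
ee_rot: [0.934, 1.378, -0.954]
wrist_force: [-1.1, -0.3, 9.0]
width: 0.408
```

Emit:
drive_tool(claw=[0.6,1,1,1,1], offset=[[0,0,0],[0,0,0],[0,0,0],[0,0,0],[0,0,0]], turn=[0,0,0,0,0])

```text
clock: 6.97
ee_pos: [0.5676, -0.0094, 0.0376]
ee_rot: [0.934, 1.378, -0.954]
wrist_force: [-1.1, 0.4, 3.2]
width: 0.393
```

```bash
python3 st.py
```

```text
6.9667 [ 0.5676 -0.0094  0.0376] E [-0.0505  0.0005  0.0376] w 0.393 F [-1.1  0.4  3.2] yaw 20.53 down [-0.0231  0.0018 -0.9997]
```

Emit:
drive_tool(claw=[1,1,1,1,1], offset=[[-0.003,0,0],[-0.006,0,0],[-0.009,0,0],[-0.011,0,0],[-0.011,0,0]], turn=[0,0,0,0,0])

```text
clock: 7.38
ee_pos: [0.5679, -0.0093, 0.0489]
ee_rot: [0.935, 1.378, -0.954]
wrist_force: [0.4, 0.2, -4.9]
width: 0.392
```

Emit:
drive_tool(claw=[1,1,1,1,1], offset=[[0,0,-0.004],[0,0,-0.008],[0,0,-0.012],[0,0,-0.016],[0,0,-0.02]], turn=[0,0,0,0,0])

```text
clock: 7.8
ee_pos: [0.5606, 0.01, 0.049]
ee_rot: [0.934, 1.378, -0.953]
wrist_force: [-0.1, -0.5, -4.7]
width: 0.393
```

```bash
python3 - <<'E'
exec(open("st.py").read())
from bench import viewer
f=viewer.grab_frame("wrist"); g=viewer.grab_frame("scene")
out=np.zeros((480,800,3),np.uint8); out[:,:440]=f["pixels"][:,100:540,::-1]; out[:320,440:]=cv2.resize(g["pixels"][170:300,210:356,::-1],(360,320)); cv2.imwrite("pics/c4.png",out)
E
```

```text
7.8 [0.5606 0.01   0.049 ] E [-0.0711  0.0008  0.049 ] w 0.393 F [-0.1 -0.5 -4.7] yaw 20.55 down [-0.0231  0.002  -0.9997]
```

View pics/c4.png

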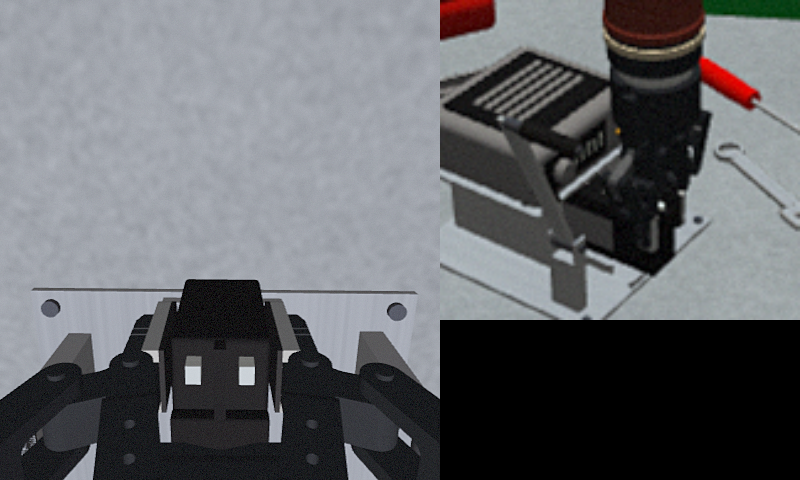

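Emit:
drive_tool(claw=[1,1,1,1,1], offset=[[0,0,-0.008],[0,0,-0.018],[0,0,-0.028],[0,0,-0.038],[0,0,-0.048]], turn=[0,0,0,0,0])

```text
clock: 8.32
ee_pos: [0.5432, 0.0563, 0.0495]
ee_rot: [0.934, 1.379, -0.953]
wrist_force: [0.0, -0.1, -4.2]
width: 0.396
```

Emit:
drive_tool(claw=[1,1,1,1,1], offset=[[0,0,-0.01],[0,0,-0.022],[0,0,-0.034],[0,0,-0.046],[0,0,-0.056]], turn=[0,0,0,0,0])

```text
clock: 8.73
ee_pos: [0.5229, 0.1102, 0.0501]
ee_rot: [0.933, 1.379, -0.952]
wrist_force: [1.6, 0.2, -4.9]
width: 0.392
```

Emit:
drive_tool(claw=[1,1,1,1,1], offset=[[0,0,-0.008],[0,0,-0.016],[0,0,-0.02],[0,0,-0.02],[0,0,-0.02]], turn=[0,0,0,0,0])

```text
clock: 9.15
ee_pos: [0.516, 0.1289, 0.0504]
ee_rot: [0.933, 1.379, -0.952]
wrist_force: [0.1, 0.3, -4.4]
width: 0.394
```

```bash
python3 - <<'E'
exec(open("st.py").read())
from bench import viewer
f=viewer.grab_frame("wrist"); g=viewer.grab_frame("scene"); np.savez("pics/s5.npz",**g)
out=np.zeros((480,800,3),np.uint8); out[:,:300]=f["pixels"][:,170:470,::-1]; out[:400,300:]=cv2.resize(g["pixels"][170:330,200:400,::-1],(500,400)); cv2.imwrite("pics/c5.png",out)
E
```

```text
9.15 [0.516  0.1289 0.0504] E [-0.1981  0.0011  0.0504] w 0.394 F [ 0.1  0.3 -4.4] yaw 20.64 down [-0.0231  0.0021 -0.9997]
```

View pics/c5.png

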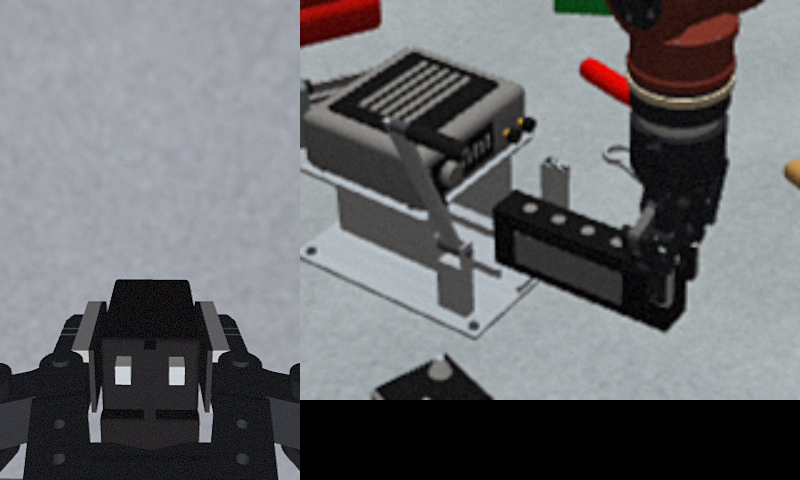

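Emit:
drive_tool(claw=[1,1,1,1,1], offset=[[0,0,-0.01],[0,0,-0.022],[0,0,-0.034],[0,0,-0.046],[0,0,-0.056]], turn=[0,0,0,0,0])

```text
clock: 9.67
ee_pos: [0.4956, 0.1825, 0.0509]
ee_rot: [0.933, 1.379, -0.952]
wrist_force: [0.3, -0.6, -4.7]
width: 0.396
```

Emit:
drive_tool(claw=[1,1,1,1,1], offset=[[0,0,-0.008],[0,0,-0.013],[0,0,-0.013],[0.003,0,-0.013],[0.006,0,-0.013]], turn=[0,0,0,0,0])

```text
clock: 10.08
ee_pos: [0.4913, 0.1945, 0.045]
ee_rot: [0.933, 1.379, -0.952]
wrist_force: [-0.3, -0.0, -5.0]
width: 0.393
```

Emit:
drive_tool(claw=[1,1,1,1,1], offset=[[0.002,0,0],[0.004,0,0],[0.006,0,0],[0.008,0,0],[0.008,0,0]], turn=[0,0,0,0,0])

```text
clock: 10.5
ee_pos: [0.4909, 0.1942, 0.0365]
ee_rot: [0.933, 1.379, -0.953]
wrist_force: [-0.4, 0.3, -4.5]
width: 0.396
```

Emit:
drive_tool(claw=[1,1,1,1,1], offset=[[0.001,0,0],[0.002,0,0],[0.003,0,0],[0.0035,0,0],[0.0035,0,0]], turn=[0,0,0,0,0])

```text
clock: 10.92
ee_pos: [0.491, 0.1944, 0.0337]
ee_rot: [0.934, 1.379, -0.952]
wrist_force: [-3.2, 1.0, 4.3]
width: 0.393
```

Emit:
drive_tool(claw=[0.3,0,-0.2,-0.4,-0.4], offset=[[0,0,0],[0,0,0],[0,0,0],[0,0,0],[0,0,0]], turn=[0,0,0,0,0])

```text
clock: 11.33
ee_pos: [0.4913, 0.1944, 0.0338]
ee_rot: [0.934, 1.378, -0.952]
wrist_force: [-0.5, -0.2, 0.3]
width: 0.699
```

```bash
python3 - <<'E'
exec(open("st.py").read())
from bench import viewer
g=viewer.grab_frame("scene"); np.savez("pics/s6.npz",**g); d=viewer.grab_frame("side");np.savez("pics/d6.npz",**d)
out=np.zeros((500,800,3),np.uint8); out[:400,:400]=cv2.resize(g["pixels"][200:360,240:400,::-1],(400,400),interpolation=2); out[:400,400:]=cv2.resize(d["pixels"][170:330,250:410,::-1],(400,400),interpolation=2); cv2.imwrite("pics/c6.png",out)
E
```

```text
11.3333 [0.4913 0.1944 0.0338] E [-0.2681  0.0011  0.0338] w 0.699 F [-0.5 -0.2  0.3] yaw 20.63 down [-0.0223  0.0021 -0.9998]
```

View pics/c6.png

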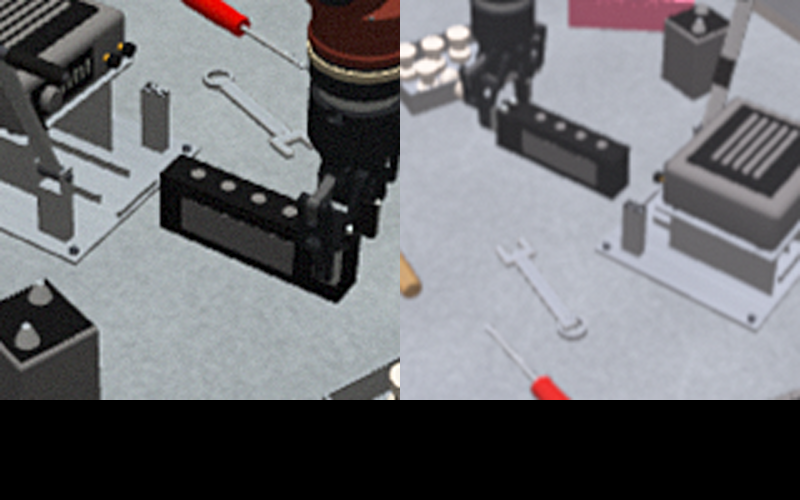

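Emit:
drive_tool(claw=[-0.4,-0.4,-0.4,-0.4,-0.4], offset=[[0,0,0.02],[0,0,0.045],[0,0,0.07],[0.005,0,0.084],[0.01,0,0.084]], turn=[0,0,0,0,0])

```text
clock: 11.85
ee_pos: [0.5218, 0.1136, 0.0228]
ee_rot: [0.936, 1.376, -0.954]
wrist_force: [0.8, -0.2, 0.3]
width: 0.695
```

```bash
python3 - <<'E'
exec(open("st.py").read())
S=np.load("pics/s6.npz");D=np.load("pics/d6.npz")
a=lambda x,y:(240+x/2.5-.3,200+y/2.5-.3); b=lambda x,y:(250+(x-400)/2.5-.3,170+y/2.5-.3)
for p in ((182,156),(162,172)): print("S tail",inE(onz(S,a(*p),.061)))
for p in ((628,142),(611,163)): print("D tail",inE(onz(D,b(*p),.061)))
E
```

```text
11.85 [0.5218 0.1136 0.0228] E [-0.1817  0.0011  0.0228] w 0.695 F [ 0.8 -0.2  0.3] yaw 20.47 down [-0.0212  0.0016 -0.9998]
S tail [-0.0974 -0.0135  0.061 ]
S tail [-0.0957  0.0151  0.061 ]
D tail [-0.1001  0.0243  0.061 ]
D tail [-0.0945 -0.0187  0.061 ]
```

Emit:
drive_tool(claw=[-0.1,0.3,1,1,1], offset=[[0,0,-0.002],[0,0,-0.002],[0,0,-0.002],[0,0,-0.002],[0,0,-0.002]], turn=[0,0,0,0,0])

```text
clock: 12.27
ee_pos: [0.5204, 0.1164, 0.0225]
ee_rot: [0.935, 1.377, -0.953]
wrist_force: [0.1, 1.3, -3.1]
width: 0.403
```

Emit:
drive_tool(claw=[1,1,1,1,1], offset=[[0,0,0],[0,0,0],[-0.01,0,0],[-0.03,0,0],[-0.05,0,0]], turn=[0,0,0,0,0])

```text
clock: 12.68
ee_pos: [0.5204, 0.1164, 0.0726]
ee_rot: [0.934, 1.38, -0.954]
wrist_force: [0.1, 0.3, -5.6]
width: 0.403
```

Emit:
drive_tool(claw=[1,1,1,1,1], offset=[[-0.02,0,0],[-0.04,0,0],[-0.05,0,0],[-0.05,0,0],[-0.05,0,0]], turn=[-5,-10,-15,-20,-25])

```text
clock: 13.1
ee_pos: [0.5221, 0.1164, 0.1242]
ee_rot: [0.6, 1.508, -0.61]
wrist_force: [-0.3, 0.1, -5.2]
width: 0.406
```

```bash
python3 st.py
```

```text
13.1 [0.5221 0.1164 0.1242] E [-0.1842  0.0024  0.1242] w 0.406 F [-0.3  0.1 -5.2] yaw 45.8 down [-0.023   0.0023 -0.9997]
```

Emit:
drive_tool(claw=[1,1,1,1,1], offset=[[-0.02,0,0],[-0.04,0,0],[-0.06,0,0],[-0.08,0,0],[-0.1,0,0]], turn=[-7,-14,-21,-28,-35.7])

```text
clock: 13.52
ee_pos: [0.524, 0.1163, 0.2256]
ee_rot: [0.12, 1.591, -0.119]
wrist_force: [0.8, -0.5, -4.4]
width: 0.403
```

```bash
python3 st.py
```

```text
13.5167 [0.524  0.1163 0.2256] E [-0.1835  0.0041  0.2256] w 0.403 F [ 0.8 -0.5 -4.4] yaw 81.3 down [-0.0233  0.0025 -0.9997]
```

Emit:
drive_tool(claw=[1,1,1,1,1], offset=[[0,-0.02,0],[0,-0.05,0],[0,-0.08,0],[0,-0.11,0.005],[0,-0.14,0.01]], turn=[0,0,0,0,0])

```text
clock: 13.93
ee_pos: [0.5121, -0.0246, 0.2262]
ee_rot: [0.12, 1.591, -0.119]
wrist_force: [1.1, -0.0, -5.7]
width: 0.406
```

Emit:
drive_tool(claw=[1,1,1,1,1], offset=[[0,-0.03,0.005],[0,-0.06,0.01],[0,-0.09,0.015],[0,-0.12,0.02],[0,-0.15,0.025]], turn=[0,0,0,0,0])

```text
clock: 14.35
ee_pos: [0.5137, -0.1779, 0.2262]
ee_rot: [0.12, 1.591, -0.118]
wrist_force: [0.4, 0.8, -4.2]
width: 0.4
```

Emit:
drive_tool(claw=[1,1,1,1,1], offset=[[0,-0.03,0.005],[0,-0.06,0.01],[0,-0.09,0.015],[0,-0.12,0.02],[0,-0.14,0.025]], turn=[0,0,0,0,0])

```text
clock: 14.77
ee_pos: [0.5165, -0.3225, 0.2258]
ee_rot: [0.121, 1.591, -0.12]
wrist_force: [0.5, 0.1, -4.7]
width: 0.397
```

Emit:
drive_tool(claw=[1,1,1,1,1], offset=[[0,0,0],[0,0,0],[0,0,0],[0,0,0],[0,0,0]], turn=[0,0,0,0,0])

```text
clock: 15.18
ee_pos: [0.5168, -0.3215, 0.2262]
ee_rot: [0.12, 1.591, -0.119]
wrist_force: [-0.1, -0.5, -4.5]
width: 0.403
```

```bash
cat >> st.py <<'E'
C=np.array([.620,-.3635,0]);cx=np.array([.989,-.1478,0]);cy=np.array([.1478,.989,0])
d=s["ee_pos"]-C; print("C",(d@cx).round(4),(d@cy).round(4))
E
python3 st.py
```

```text
15.1833 [ 0.5168 -0.3215  0.2262] E [ 0.2234 -0.1574  0.2262] w 0.403 F [-0.1 -0.5 -4.5] yaw 81.32 down [-0.0236  0.0028 -0.9997]
C -0.1083 0.0263
```

Emit:
drive_tool(claw=[1,1,1,1,1], offset=[[0.02,-0.01,0.004],[0.045,-0.02,0.008],[0.07,-0.026,0.009],[0.095,-0.026,0.009],[0.11,-0.026,0.009]], turn=[0,0,0,0,0])

```text
clock: 15.6
ee_pos: [0.5183, -0.3468, 0.1131]
ee_rot: [0.121, 1.594, -0.117]
wrist_force: [0.4, 0.6, -5.3]
width: 0.399
```

Emit:
drive_tool(claw=[1,1,1,1,1], offset=[[0,0,0],[0,0,0],[0,0,0],[0,0,0],[0,0,0]], turn=[0,0,0,0,0])

```text
clock: 16.02
ee_pos: [0.5192, -0.3473, 0.1149]
ee_rot: [0.12, 1.591, -0.118]
wrist_force: [0.9, -0.3, -4.9]
width: 0.397
```

```bash
python3 - <<'E'
exec(open("st.py").read())
from bench import viewer
g=viewer.grab_frame("wrist"); np.savez("pics/w7.npz",**g); d=viewer.grab_frame("side");np.savez("pics/d7.npz",**d)
out=np.zeros((480,800,3),np.uint8); out[:,:360]=g["pixels"][:,140:500,::-1]; out[:,360:]=cv2.resize(d["pixels"][230:390,370:516,::-1],(440,480),interpolation=2); cv2.imwrite("pics/c7.png",out)
E
```

```text
16.0167 [ 0.5192 -0.3473  0.1149] E [ 0.2485 -0.1643  0.1149] w 0.397 F [ 0.9 -0.3 -4.9] yaw 81.37 down [-0.0237  0.0031 -0.9997]
C -0.1021 0.0011
```

View pics/c7.png

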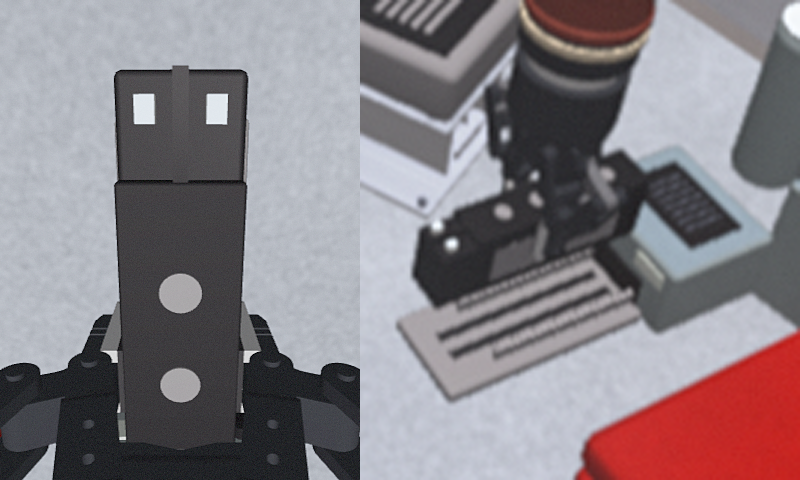

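```bash
python3 - <<'E'
exec(open("st.py").read())
w=np.load("pics/w7.npz")
inC=lambda p:np.round([(p-C)@cx,(p-C)@cy],4)
for p in ((257,72),(387,72),(256,180),(387,182)): print(inC(onz(w,p,.153)))
# rail dots in the new side view: ridge ends
D=np.load("pics/d7.npz"); b=lambda x,y:(370+(x-360)/3.014-.35,230+y/3-.35)
for n,p,z in (("endL",(398,324),.012),("endR",(450,400),.012),("nearRailOpen",(495,352),.024),("nearRailStop",(635,290),.024),("farRailOpen",(458,303),.024)): print(n,inC(onz(D,b(*p),z)))
E
```

```text
16.1167 [ 0.5189 -0.3472  0.1143] E [ 0.2482 -0.1645  0.1143] w 0.407 F [ 0.7 -0.9 -4.7] yaw 81.36 down [-0.0244  0.0037 -0.9997]
C -0.1024 0.0012
[-0.1889 -0.0146]
[-0.1888  0.0168]
[-0.1628 -0.0161]
[-0.1622  0.018 ]
endL [-0.18    0.0359]
endR [-0.1808 -0.0401]
nearRailOpen [-0.1325 -0.025 ]
nearRailStop [ 0.0014 -0.0229]
farRailOpen [-0.1326  0.026 ]
```

Emit:
drive_tool(claw=[1,1,1,1,1], offset=[[0.015,-0.001,0.002],[0.03,-0.001,0.004],[0.045,-0.001,0.0055],[0.058,-0.001,0.0065],[0.066,-0.001,0.0065]], turn=[0,0,0,0,0])

```text
clock: 16.53
ee_pos: [0.5232, -0.3485, 0.0466]
ee_rot: [0.121, 1.593, -0.117]
wrist_force: [-0.1, 0.1, -5.2]
width: 0.403
```

Emit:
drive_tool(claw=[1,1,1,1,1], offset=[[0.002,0,0],[0.004,0,0],[0.006,0,0],[0.008,0,0],[0.008,0,0]], turn=[0,0,0,0,0])

```text
clock: 16.95
ee_pos: [0.5231, -0.3487, 0.0389]
ee_rot: [0.121, 1.593, -0.117]
wrist_force: [-0.8, 0.3, -4.6]
width: 0.403
```

```bash
python3 st.py
```

```text
16.95 [ 0.5231 -0.3487  0.0389] E [ 0.2511 -0.161   0.0389] w 0.403 F [-0.8  0.3 -4.6] yaw 81.36 down [-0.0249  0.0042 -0.9997]
C -0.098 0.0004
```

Emit:
drive_tool(claw=[1,1,1,1,1], offset=[[0.001,0,0.001],[0.002,0,0.002],[0.002,0,0.003],[0.002,0,0.004],[0.002,0,0.004]], turn=[0,0,0,0,0])

```text
clock: 17.37
ee_pos: [0.5273, -0.3493, 0.0369]
ee_rot: [0.121, 1.593, -0.117]
wrist_force: [0.3, 0.9, -4.8]
width: 0.402
```

Emit:
drive_tool(claw=[1,1,1,1,1], offset=[[0,0,0.001],[0,0,0.002],[0,0,0.003],[0,0,0.003],[0,0,0.003]], turn=[0,0,0,0,0])

```text
clock: 17.78
ee_pos: [0.5293, -0.3496, 0.0367]
ee_rot: [0.121, 1.595, -0.117]
wrist_force: [-6.2, 1.4, -1.6]
width: 0.405
```

```bash
python3 st.py
```

```text
17.7833 [ 0.5293 -0.3496  0.0367] E [ 0.2542 -0.1556  0.0367] w 0.405 F [-6.2  1.4 -1.6] yaw 81.35 down [-0.0268  0.0046 -0.9996]
C -0.0917 0.0003
```

Emit:
drive_tool(claw=[1,1,1,1,1], offset=[[0,0,-0.001],[0.001,0,-0.001],[0.002,0,-0.001],[0.0025,0,-0.001],[0.0025,0,-0.001]], turn=[0,0,0,0,0])

```text
clock: 18.2
ee_pos: [0.5283, -0.3497, 0.0355]
ee_rot: [0.12, 1.594, -0.117]
wrist_force: [-5.9, 3.5, 6.1]
width: 0.404
```

```bash
python3 st.py
```

```text
18.2 [ 0.5283 -0.3497  0.0355] E [ 0.2539 -0.1566  0.0355] w 0.404 F [-5.9  3.5  6.1] yaw 81.35 down [-0.0267  0.0039 -0.9996]
C -0.0928 0.0001
```

Emit:
drive_tool(claw=[0.4,0.2,0,-0.2,-0.4], offset=[[0,0,0],[0,0,0],[0,0,0],[0,0,0],[0,0,0]], turn=[0,0,0,0,0])

```text
clock: 18.62
ee_pos: [0.5286, -0.35, 0.0359]
ee_rot: [0.12, 1.594, -0.118]
wrist_force: [-0.6, -0.6, -0.0]
width: 0.698
```

Emit:
drive_tool(claw=[-0.4,-0.4,-0.4,-0.4,-0.4], offset=[[0,0,0],[-0.02,0,0],[-0.05,0,0],[-0.08,0,0],[-0.11,0,0]], turn=[0,0,0,0,0])

```text
clock: 19.03
ee_pos: [0.5314, -0.3502, 0.1471]
ee_rot: [0.12, 1.594, -0.118]
wrist_force: [0.8, -0.8, 0.0]
width: 0.7
```

Emit:
drive_tool(claw=[-0.4,-0.4,-0.4,-0.4,-0.4], offset=[[-0.03,0,0],[-0.05,0,-0.02],[-0.06,0,-0.05],[-0.06,0,-0.08],[-0.06,0,-0.08]], turn=[0,0,0,0,0])

```text
clock: 19.45
ee_pos: [0.4507, -0.3377, 0.2102]
ee_rot: [0.121, 1.595, -0.119]
wrist_force: [-0.1, 0.9, -0.3]
width: 0.699
```

```bash
python3 - <<'E'
exec(open("st.py").read())
from bench import viewer
g=viewer.grab_frame("wrist"); np.savez("pics/w8.npz",**g); d=viewer.grab_frame("side");np.savez("pics/d8.npz",**d)
out=np.zeros((480,800,3),np.uint8); out[:,:360]=g["pixels"][:,140:500,::-1]; out[:,360:]=cv2.resize(d["pixels"][210:370,350:497,::-1],(440,480),interpolation=2); cv2.imwrite("pics/c8.png",out)
E
```

```text
19.45 [ 0.4507 -0.3377  0.2102] E [ 0.2153 -0.2249  0.2102] w 0.699 F [-0.1  0.9 -0.3] yaw 81.29 down [-0.0269  0.0031 -0.9996]
C -0.1712 0.0005
```

View pics/c8.png

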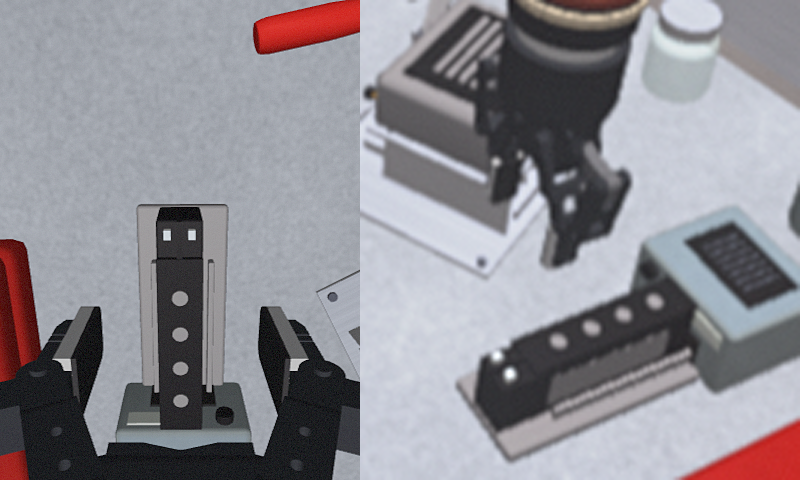

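```bash
python3 - <<'E'
exec(open("st.py").read())
w=np.load("pics/w8.npz"); inC=lambda p:np.round([(p-C)@cx,(p-C)@cy],4)
for n,p in (("frontL",(297,220)),("frontR",(342,220)),("midL",(298,400)),("midR",(342,400))): print(n,inC(onz(w,p,.073)))
D=np.load("pics/d8.npz"); b=lambda x,y:(350+(x-360)/2.993-.35,210+y/3-.35)
print("frontD",inC(onz(D,b(477,362),.073)),inC(onz(D,b(507,392),.073)))
from bench import viewer
g=viewer.grab_frame("scene")["pixels"].astype(int); h=np.load("pics/s6.npz")["pixels"].astype(int)
print("bar region change since opened",np.abs(g[190:260,220:285]-h[190:260,220:285]).mean())
print(env.hand_in())
E
```

```text
19.55 [ 0.4535 -0.3386  0.2098] E [ 0.2171 -0.2226  0.2098] w 0.703 F [-0.  -0.   0.3] yaw 81.29 down [-0.0251  0.0025 -0.9997]
C -0.1683 0.0001
frontL [-0.1825 -0.0167]
frontR [-0.1824  0.0153]
midL [-0.0329 -0.0189]
midR [-0.0328  0.0168]
frontD [-0.1852  0.0097] [-0.1797 -0.0227]
bar region change since opened 15.296776556776557
the job is handed in; nothing more can be done
None
```

I swung the hold-down bar open, drew the battery out over the lip and set it in the charger's cradle with its tail at the stop. I then released it, moved the gripper clear and handed in at about 19.6 s.

**Route:** After drawing the battery out I set it down on the bare bench and gripped it again at its middle. From there I carried it over the energiser. The gripper stayed pointing straight down, because the moves allow no lean; it cleared the case and knobs without any contact force.

**Last checks:**
- **Position in the cradle:** The front face measures at about x = -182 mm in the charger's frame (about -180 to -185 mm across the two views; home is -178 mm). That puts the tail roughly 2 to 7 mm from the stop, close to the limit at the far end. Touch gives a tighter figure: the tail met the stop at about 6 N, I backed off 1 mm, and the battery was let go there.
- **Alignment:** It sits about 1 mm off the middle between the rails, parallel to them to within about 0.01 rad. The terminal end points to the open end, and it looks upright in the picture.
- **Forces:** The wrist forces I read stayed under 20 N throughout.

**Not settled:**
- **The bar:** It was seen leaning open in several pictures up to the regrip, and nothing touched it afterwards. My final image comparison of that area showed a difference of 15 grey levels. I had expected less and did not look into it; the arm or its shadow in that view may explain it, so the last check does not confirm the bar.
- **Other items on the bench:** I did not measure whether they moved. The gripper touched none of them as far as I could tell.

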